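# Eject the kitchen scale's battery pack and catch it

### The job

The battery pack of the kitchen scale has to come out for charging. With one finger press the ribbed release key and keep it down until another finger, waiting a little in front of the pack's upright white front plate, has stopped the pack as the spring throws it out (let it pop about 5 to 20 mm, no more than 25). Then ease the pack out against that finger until the spring is spent, and leave it standing in its bay, a bit over a third out; do not grasp or lift it, and leave the things around alone.

Things in the scene. Friction and masses are not known exactly. Their poses are not given: they have to be found in the camera images.
- scale: Flat white kitchen scale, 220 deep (x) x 200 wide (y), fixed. Origin: centre of its underside, on the worktop; -x is its front, +y its left, z up. Control strip: the front 76 mm, top 22 mm above the worktop, display left, release key right; behind it a steel weighing plate, top at 36 mm, carrying a ramekin (rim at 74 mm). The battery bay opens in the front face, centre line y = -40 mm.
- release_key (a joint): Rocker key over the battery bay, rad: 0 at rest, grows as its ribbed pad is pressed down, stop at 0.25. Its hook lets the pack go at about 0.15 rad, when the middle of the pad is 2.5 to 3 mm down (4.5 mm at the stop); this takes about 4 to 9 N. Let go it springs back, to about 0.16 while its hook rides on the popped pack.
- key_pad (a point): Middle of the top of the key's ribbed pad, 18 mm (x) x 31 mm (y), 30.5 mm above the worktop at rest. With the pack latched it lies 24 mm behind the front of the pack's plate and 18 mm behind the plate's back, on the same centre line.
- battery_pack: Loose battery pack, 99 long, 55 wide, 0.12 kg; slides out of the bay along the scale's -x. Black body, 4 to at most 16.5 mm above the worktop; at its front an upright white plate 6 thick, 52 wide, from 4 to 42 mm above the worktop, higher than the key. Origin: foot of the plate's front face; x runs into the scale, y left, z up. Latched it lies at x -116, y -40 mm in the scale's frame.
- ejector (a joint): Spring pusher behind the pack, m: 0 with the pack latched, grows as it drives the pack out, stop at 0.036. It pushes with 3.5 N at first and 1.7 N at the end; beyond 36 mm nothing pushes the pack, but the pack coasts: unchecked it shoots clean out of the bay within 0.2 s.
- pack_face (a point): Middle of the upper part of the front of the pack's plate, 32 mm above the worktop, moving with the pack: where the catching finger should stand in the way.
- ramekin: Small white ramekin, 74 across, 38 high, loose on the weighing plate; bystander. Origin: centre of its underside.
- round_cutter: Round tin cookie cutter, 63 across, 22 high, loose, in front of the scale at the left; bystander. Origin: centre of its underside.
- salt: Salt shaker, 44 across, 90 high, loose, in front of the scale at the right; bystander. Origin: centre of its underside.
- cup: Steel measuring cup with flat handle, 71 x 124 x 37, loose, left of the scale; bystander. Origin: centre of its underside.
- spoon: Teaspoon, 138 x 29 x 12, loose, right of the scale; bystander. Origin: centre of its underside.
Things that resemble listed ones, but are neither listed nor needed, are in the scene too. What is shaped like the battery_pack but blue is not meant.

How it is judged:
On the way, in this order (a step that is already met when the one before it is completed fails the run):
1. the release key is pressed (value of joint release_key above 0.08 rad).
2. the pack, popped out by 3 to 28 mm, is stopped by a finger while another is still on the key (x of pack_face in the frame of scale between -0.144 and -0.119 m and contact force between the fingers and battery_pack above 0.3 N and contact force between the fingers and release_key above 0.3 N and linear speed of battery_pack below 0.05 m/s), for 0.1 s.
3. the pack is eased out to the end of the spring's stroke against the finger (x of pack_face in the frame of scale below -0.148 m and contact force between the fingers and battery_pack above 0.05 N).
At the end, for the whole second after the job is handed in: The pack stands at rest in its bay, level and straight, 32 to 55 mm out of its latched place; the key is let go (x of pack_face in the frame of scale between -0.171 and -0.148 m and value of joint release_key below 0.2 rad and linear speed of battery_pack below 0.01 m/s and angle between battery_pack's own z axis and vertical below 0.08 rad and angle between the x axis of battery_pack and the x axis of scale, either way round below 0.12 rad); the robot touches nothing.
It fails at once if the pack runs out by more than 60 mm (x of pack_face in the frame of scale below -0.176 m).
It fails at once if the pack is lifted or tipped (height (world z) of battery_pack above 0.012 m or angle between battery_pack's own z axis and vertical above 0.2 rad).
It fails at once if a bystander is disturbed (moved more than 15 mm) (distance of any of ramekin, round_cutter, salt, cup, spoon from where it was at the start of the episode above 0.015 m).
It also fails if it takes over 38 s, if anything falls off the work surface, if the arm or the gripper's body presses on something with over 40 N, if the wrist force passes 120 N, or if a joint passes its speed limit or range.

### The arm

A 7-joint arm with a two-finger parallel gripper is mounted at the origin on a cart in front of the work surface, level with it; the furniture and walls round the work are solid. World frame = base frame: x ahead of the robot, y to its left, z up, the work surface at z = 0. Lengths are in m, angles in rad, forces in N, time in s.
With the tool pointing down it reaches from about 0.4 to 0.85 m from the base axis. Payload 4.4 kg.
Tool frame: the origin (TCP) lies midway between the tips of the shut fingers; the grasp point (between the pads) lies 19 mm behind it; z points along the fingers, y is the line along which they close (so a half turn about z gives the same grasp; the last joint's range is limited). The gripper opens to 94 mm and grips with 3 to 60 N. Pads are 16 mm wide; open, the fingers measure 119 mm over their backs; the gripper's body (75 mm by 177 mm) begins 78 mm behind the grasp point.
Start: joints at [-1.311, 0.628, 0.038, 1.517, -0.027, 0.996, -0.02], TCP at [0.208, 0.616, 0.17] pointing down, gripper open.
Joint ranges: [-3.06, 3.06], [-0.37, 2.12], [-1.25, 1.32], [0.18, 2.47], [-1.1, 4.24], [0.23, 1.98], [-2.94, 2.94]. Speed limits (rad/s): [2.57, 2.57, 3.14, 3.14, 3.14, 3.14, 3.14].

### API

Orientations are given as a unit quaternion [x, y, z, w].
In Python, from rig import bot, imaging, job gives the robot as it stands.
- The arm moves only by the shell command python3 -m crank 'ROWS' [OPENING] [FORCE]. ROWS is JSON, a list of rows, each an object with "travel": the shift along the tool's x, y, z as a fraction of full scale, a list of three; "angular": the turn, a rotation vector about the tool's x, y, z as a fraction of full scale, a list of three. A call has 1 to 10 rows; each row shifts and turns the commanded pose from where the row before left it, along the tool's axes as they then stand; what a row does not reach is not made up. Full scale, the value 1, is 4 cm for a shift and 0.12 rad for a turn. A row lasts 1/12 s, in which the tool goes at most 41.7 mm and 7.16 degrees, less where a joint would pass 70% of its speed; a pose out of reach is approached as far as the arm can. A call with a number of a shift or a turn outside -1 to 1 is refused whole. A call with a gripper value outside its range is refused whole. OPENING is the opening, from -1 (shut) to 1 (fully open), set as the call begins (- or left out, the last holds). The fingers move at their own pace and stop on an object; FORCE is the grip in N (left out, the last holds). Time passes only in rows, so rows that do not move let the fingers close. It gives the time, the measured TCP pose, the force, the opening and the grip force at its end, in the units of the state.
- bot.state(): the state, without advancing time (a new reading comes with each control period).
- imaging.camera(name): name is "scene" or "top"; returns the picture (420x560x3 uint8, red, green, blue); there is no depth.
- imaging.camera_info(name): a dict with "fx", "fy", "cx", "cy" (pixels), "R" (3x3) and "t" (3): a world point X has camera coordinates R X + t. Camera axes: x right, y down, z forward; pixel columns grow to the right and rows downward; lengths in m; the calibration is good to about 2 mm. A picture is of the moment at which its call begins. camera_info takes no time and is no camera call.
- job.close_job(): hands the job in; it is judged then, once.
The state is a dict: "time_s": time; "q": joint angles; "dq": joint speeds; "joint_efforts": joint torques, N m; "tcp_pos": TCP position; "eef_rot": TCP orientation; "contact_force": force on the tool from outside, world axes, zero at the start; "ft_torque": the same for the moment, N m; "grip_width": finger opening in m; "finger_force": force on a finger pad.
Only numpy, scipy, OpenCV 4.12 (cv2) and the standard library are available. Lean on these libraries where they do the work, as an engineer would, in place of code of your own. Each camera call takes 0.05 s, during which the arm holds its last target. There are 200 camera calls.

## Working session

There is one attempt and no reset: what is moved stays moved. The work goes in short steps, Python scripts to look and compute and a shell command to move; the robot and the scene stay as the last step left them, time stands still between calls to the robot, and variables do not carry over. Pictures are saved under pics/ and viewed, at most 10 in all, crops included, and the job is handed in when it is done.

```bash
ls; mkdir -p pics
python3 - <<'E'
from rig import bot, imaging
import cv2
for n in("scene","top"):
    cv2.imwrite(f"pics/{n}0.png",cv2.cvtColor(imaging.camera(n),cv2.COLOR_RGB2BGR))
    i=imaging.camera_info(n); print(n,i)
print(bot.state())
E
```

```text
pics
scene {'fx': 441.70263090922816, 'fy': 441.70263090922816, 'cx': 280.42990703825654, 'cy': 203.27564650357266, 'R': array([[ 0.45610157, -0.8896821 , -0.02090718],
       [-0.40028503, -0.18411312, -0.89770499],
       [ 0.79482278,  0.41781349, -0.44010071]]), 't': array([-0.36380699,  0.26376818,  0.62983424])}
top {'fx': 433.3136184383069, 'fy': 433.3136184383069, 'cx': 278.10533572794213, 'cy': 208.8353113887227, 'R': array([[-0.50933973, -0.86056483,  0.00110277],
       [-0.83959888,  0.49664872, -0.22003131],
       [ 0.18880352, -0.11299657, -0.97549219]]), 't': array([0.20142661, 0.56128003, 0.8903493 ])}
{'time_s': 0.1, 'q': array([-1.31078333,  0.62925721,  0.03844166,  1.51822984, -0.02700866,
        0.99629805, -0.01996704]), 'dq': array([-4.96899339e-04, -2.45126252e-03,  1.19312008e-04, -3.45507961e-04,
       -1.76121072e-04,  3.82432636e-05,  1.16393111e-03]), 'joint_efforts': array([ 3.07568851e-03, -5.50804102e+01,  1.14729758e+00, -1.87120110e+01,
       -5.22459496e-02,  1.92095898e-02,  3.70243595e-05]), 'tcp_pos': array([0.20781227, 0.61520702, 0.16885595]), 'eef_rot': array([ 1.62171250e-01,  9.86762274e-01, -8.26856127e-04, -1.32334677e-04]), 'contact_force': array([ 1.09159987, -0.99092401,  0.04525876]), 'ft_torque': array([ 0.01693555, -0.06038473,  0.03301713]), 'finger_force': 0.0, 'grip_width': 0.09417697881758985}
```

View pics/scene0.png

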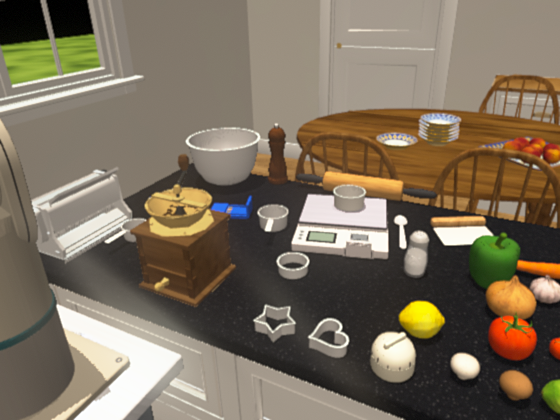

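View pics/top0.png

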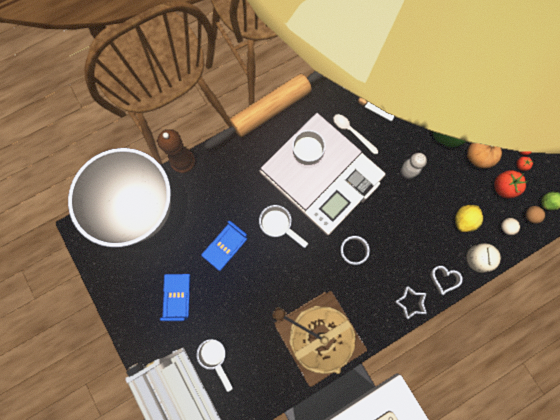

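The scene view shows the scale at about (345,225) with its key at (360,243). The top view shows it at (323,172), key at (360,182). Two blue packs at (225,245) and (175,297) in the top view are decoys. The white-plated pack is in the scale's front, under the key. I'll enlarge both views to confirm.

Run:
```python
import cv2,numpy as np
a=cv2.imread("pics/scene0.png")[180:270,285:435]; b=cv2.imread("pics/top0.png")[105:240,250:400]
cv2.imwrite("pics/c1.png",cv2.resize(a,(800,480),interpolation=cv2.INTER_CUBIC))
cv2.imwrite("pics/c2.png",cv2.resize(b,None,fx=4.4,fy=4.4,interpolation=cv2.INTER_CUBIC))
```

```text
(no output)
```

View pics/c1.png

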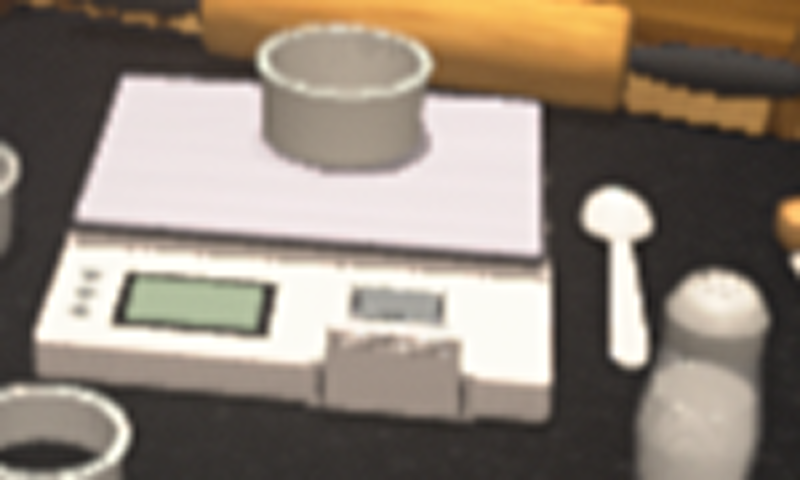

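View pics/c2.png

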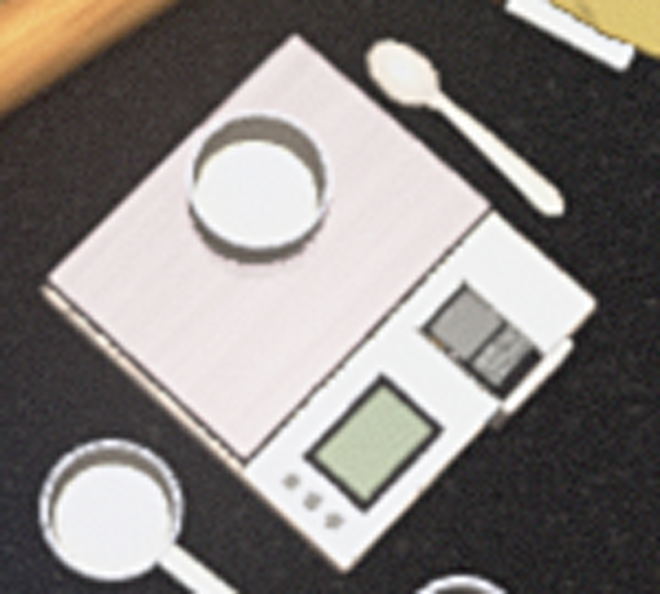

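The crops show one pack with a white plate, bottom-right of the scale in the top crop (plate top edge (500,412) to (572,342)), and the grey ribbed key pad behind it at about (512,357). It fits the description (white plate, in the bay under the key). The blue ones lie loose on the worktop. Next I'll fit the scale's pose from both views.

```bash
cat > h.py <<'E'
import numpy as np
from rig import imaging
def proj(n,P):
    i=imaging.camera_info(n); c=np.atleast_2d(P)@np.array(i["R"]).T+i["t"]
    return np.c_[i["fx"]*c[:,0]/c[:,2]+i["cx"],i["fy"]*c[:,1]/c[:,2]+i["cy"]]
def w(p,X):
    c,s=np.cos(p[2]),np.sin(p[2]); X=np.atleast_2d(X)
    return np.c_[p[0]+c*X[:,0]-s*X[:,1],p[1]+s*X[:,0]+c*X[:,1],X[:,2]+p[3]]
E
python3 - <<'E'
from h import *
from scipy.optimize import least_squares
T=[((597,303),(-110,-100,22)),((345,568),(-110,100,21)),((493,210),(-34,-100,34)),((245,463),(-34,100,34)),((48,280),(110,100,36)),((297,35),(110,-100,36)),((572,342),(-113,-66,42)),((500,412),(-113,-14,42)),((512,357),(-92,-40,30.5))]
S=[((326,345),(-116,-14,42)),((462,342),(-116,-66,42)),((460,415),(-116,-66,4)),((325,405),(-116,-14,4)),((552,385),(-110,-100,22)),((552,418),(-110,-100,1)),((37,343),(-110,100,22)),((37,372),(-110,100,1))]
tp=np.array([a for a,_ in T])/4.4+[250-.4,105-.4]; sp=np.array([a for a,_ in S])/5.333+[285-.4,180-.4]
tx=np.array([b for _,b in T])/1e3; sx=np.array([b for _,b in S])/1e3
f=lambda p:np.r_[proj("top",w(p,tx))-tp,proj("scene",w(p,sx))-sp].ravel()
for y0 in(0,1.5,-1.5,3):
    r=least_squares(f,[.6,0,y0,0],loss="soft_l1"); print(r.cost,r.x)
    if r.cost<50: p=r.x;print(f(p).reshape(-1,2).round(1).tolist())
print("key",w(p,[-.092,-.04,.0305]),"face",w(p,[-.116,-.04,.032]))
for n,q in(("top",tp),("scene",sp)):
    X=tx if n=="top" else sx
    g=lambda v:(proj(n,w([*v,0],X))-q).ravel()
    print(n,least_squares(g,p[:3],loss="soft_l1").x)
np.save("p.npy",p)
E
```

```text
17.073395323210235 [ 0.61718112 -0.25194923  0.27356745  0.00062993]
[[0.9, -0.3], [0.6, 0.7], [1.0, -2.2], [-0.9, 0.7], [-1.8, -0.0], [0.3, -2.3], [-0.0, -0.6], [1.3, -0.5], [-1.8, -0.8], [-0.1, -3.2], [0.6, -0.5], [-0.3, 1.9], [-0.7, 1.4], [0.3, -0.1], [-0.6, 2.5], [-0.9, -0.8], [-0.7, 2.3]]
17.073395323207322 [ 0.61718112 -0.25194923  0.27356743  0.00062993]
[[0.9, -0.3], [0.6, 0.7], [1.0, -2.2], [-0.9, 0.7], [-1.8, -0.0], [0.3, -2.3], [-0.0, -0.6], [1.3, -0.5], [-1.8, -0.8], [-0.1, -3.2], [0.6, -0.5], [-0.3, 1.9], [-0.7, 1.4], [0.3, -0.1], [-0.6, 2.5], [-0.9, -0.8], [-0.7, 2.3]]
17.073395323207365 [ 0.61718112 -0.25194923  0.27356743  0.00062993]
[[0.9, -0.3], [0.6, 0.7], [1.0, -2.2], [-0.9, 0.7], [-1.8, -0.0], [0.3, -2.3], [-0.0, -0.6], [1.3, -0.5], [-1.8, -0.8], [-0.1, -3.2], [0.6, -0.5], [-0.3, 1.9], [-0.7, 1.4], [0.3, -0.1], [-0.6, 2.5], [-0.9, -0.8], [-0.7, 2.3]]
17.073395323214324 [ 0.61718112 -0.25194923  0.27356746  0.00062993]
[[0.9, -0.3], [0.6, 0.7], [1.0, -2.2], [-0.9, 0.7], [-1.8, -0.0], [0.3, -2.3], [-0.0, -0.6], [1.3, -0.5], [-1.8, -0.8], [-0.1, -3.2], [0.6, -0.5], [-0.3, 1.9], [-0.7, 1.4], [0.3, -0.1], [-0.6, 2.5], [-0.9, -0.8], [-0.7, 2.3]]
key [[ 0.53940902 -0.3153172   0.03112993]] face [[ 0.5163015  -0.32180124  0.03262993]]
top [ 0.61662716 -0.25145751  0.27014015]
scene [ 0.62135474 -0.25153696  0.27091625]
```

Run:
```python
from h import *
from scipy.optimize import least_squares
import cv2
T=[((597,303),(-110,-100,22)),((345,568),(-110,100,21)),((493,210),(-34,-100,34)),((245,463),(-34,100,34)),((48,280),(110,100,36)),((297,35),(110,-100,36)),((572,342),(-113,-66,42)),((500,412),(-113,-14,42))]
S=[((326,336),(-116,-14,42)),((462,340),(-116,-66,42)),((552,372),(-110,-100,22)),((37,336),(-110,100,22))]
tp=np.array([a for a,_ in T])/4.4+[249.6,104.6]; sp=np.array([a for a,_ in S])/5.333+[284.6,179.6]
tx=np.array([b for _,b in T])/1e3; sx=np.array([b for _,b in S])/1e3
f=lambda p:np.r_[proj("top",w([*p,0],tx))-tp,proj("scene",w([*p,0],sx))-sp].ravel()
r=least_squares(f,[.6,-.25,.27],loss="soft_l1"); p=[*r.x,0]; print(r.cost,p); print(f(r.x).reshape(-1,2).round(1).tolist())
np.save("p.npy",p); print("key",w(p,[-.092,-.04,.0305]),"face",w(p,[-.116,-.04,.032]))
def ray(n,u,v,z):
    i=imaging.camera_info(n);R=np.array(i["R"]);c=-R.T@i["t"];d=R.T@[(u-i["cx"])/i["fx"],(v-i["cy"])/i["fy"],1]
    return c+d*(z-c[2])/d[2]
for nm,u,v,z in(("mill baseNE",372,357,0),("mill base top",330,292,0),("mill baseL",277,310,0),("mill knob",280,314,.25),("salt",407,176,0),("cutter",355,250,.011),("bowl",120,197,.1),("pepper",180,160,0)): print(nm,ray("top",u,v,z).round(3))
print("millknob scene at z .2 .25 .3",[ray("scene",183,160,z).round(3).tolist() for z in(.2,.25,.3)],[ray("top",280,314,z).round(3).tolist() for z in(.2,.25,.3)])
def box(x0,x1,y0,y1,z0,z1):
    return [((a,b,c),(d,e,g)) for a in(x0,x1) for b in(y0,y1) for c in(z0,z1) for d in(x0,x1) for e in(y0,y1) for g in(z0,z1) if (a!=d)+(b!=e)+(c!=g)==1]
L=box(-110,110,-100,100,0,22)+box(-116,-110,-66,-14,4,42)+box(-101,-83,-55.5,-24.5,30.5,30.5)
im=[]
for n,(x,y) in(("scene",(285,180)),("top",(285,130))):
    a=cv2.resize(cv2.imread(f"pics/{n}0.png")[y:y+100 if n=="scene" else y+110,x:x+115],None,fx=5,fy=5,interpolation=cv2.INTER_CUBIC)
    for A,B in L:
        q=((proj(n,w(p,np.array([A,B])/1e3))-[x,y]+.5)*5).round().astype(int); cv2.line(a,tuple(map(int,q[0])),tuple(map(int,q[1])),(0,0,255),1)
    im.append(cv2.resize(a,(400,int(a.shape[0]*400/a.shape[1]))))
h=max(i.shape[0] for i in im); cv2.imwrite("pics/ov.png",np.hstack([cv2.copyMakeBorder(i,0,h-i.shape[0],0,0,0) for i in im]))
```

```text
9.259013136331516 [np.float64(0.6173788830047455), np.float64(-0.2514683671834714), np.float64(0.2716722497813811), 0]
[[0.6, -0.1], [0.2, 0.8], [0.8, -2.0], [-1.2, 0.7], [-2.0, -0.0], [0.1, -2.1], [-0.3, -0.4], [1.0, -0.3], [-0.4, -1.4], [0.3, 0.1], [-0.1, 2.6], [-1.1, 0.7]]
key [[ 0.53948683 -0.31468884  0.0305    ]] face [[ 0.51636707 -0.32112906  0.032     ]]
mill baseNE [ 0.209 -0.127 -0.   ]
mill base top [ 0.373 -0.122 -0.   ]
mill baseL [0.4 0.  0. ]
mill knob [ 0.393 -0.002  0.25 ]
salt [ 0.51  -0.426  0.   ]
cutter [ 0.424 -0.22   0.011]
bowl [0.771 0.168 0.1  ]
pepper [0.822 0.022 0.   ]
millknob scene at z .2 .25 .3 [[0.417, 0.019, 0.2], [0.312, -0.072, 0.25], [0.206, -0.163, 0.3]] [[0.393, -0.002, 0.2], [0.393, -0.002, 0.25], [0.394, -0.002, 0.3]]
```

View pics/ov.png

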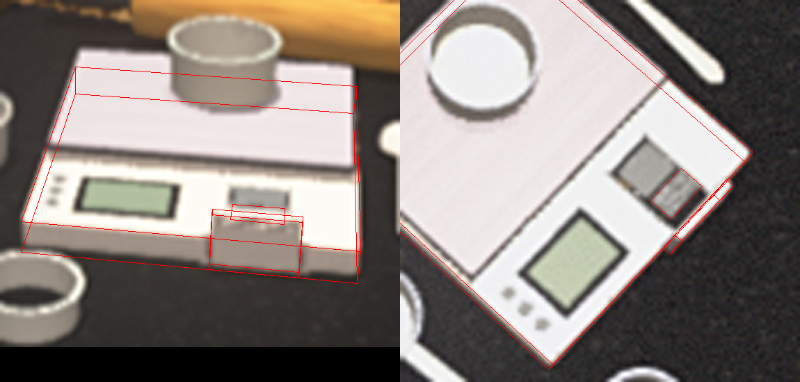

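The fit is good: the overlay puts the plate edge and ribbed pad where the pictures show them, to about 2 mm. The key sits at world (0.539,-0.315) and the scale's yaw is 0.272. I'll travel high, past the mill (about 0.2 m tall, x 0.2–0.4, y -0.13–0), and set the gripper opening to 28 mm (-0.4).

```bash
python3 -m crank '[{"travel":[0,0,-1],"angular":[0,0,0]},{"travel":[0,0,-1],"angular":[0,0,0]},{"travel":[0,0,-1],"angular":[0,0,0]}]' -0.4 60
python3 -m crank '[{"travel":[-0.9,-0.4,0],"angular":[0,0,0]},{"travel":[-0.9,-0.4,0],"angular":[0,0,0]},{"travel":[-0.9,-0.4,0],"angular":[0,0,0]},{"travel":[-0.9,-0.4,0],"angular":[0,0,0]},{"travel":[-0.9,-0.4,0],"angular":[0,0,0]},{"travel":[-0.9,-0.4,0],"angular":[0,0,0]},{"travel":[-0.9,-0.4,0],"angular":[0,0,0]},{"travel":[-0.9,-0.4,0],"angular":[0,0,0]},{"travel":[-0.9,-0.4,0],"angular":[0,0,0]},{"travel":[-0.9,-0.4,0],"angular":[0,0,0]}]'
python3 -m crank '[{"travel":[-0.47,-0.76,0],"angular":[0,0,0]},{"travel":[-0.47,-0.76,0],"angular":[0,0,0]},{"travel":[-0.47,-0.76,0],"angular":[0,0,0]},{"travel":[-0.47,-0.76,0],"angular":[0,0,0]},{"travel":[-0.47,-0.76,0],"angular":[0,0,0]},{"travel":[-0.47,-0.76,0],"angular":[0,0,0]},{"travel":[-0.47,-0.76,0],"angular":[0,0,0]},{"travel":[-0.47,-0.76,0],"angular":[0,0,0]},{"travel":[-0.47,-0.76,0],"angular":[0,0,0]},{"travel":[-0.47,-0.76,0],"angular":[0,0,0]}]'
```

```text
time_s: 0.35
tcp_pos: [0.2077, 0.6149, 0.2901]
eef_rot: [0.162, 0.987, -0.001, -0.0]
contact_force: [0.6, 1.1, -0.1]
grip_width: 0.0775
finger_force: 0.0
time_s: 1.18
tcp_pos: [0.4987, 0.3473, 0.2894]
eef_rot: [0.162, 0.987, -0.0, -0.0]
contact_force: [0.4, 0.5, 0.4]
grip_width: 0.0284
finger_force: 0.0
time_s: 2.02
tcp_pos: [0.5784, -0.0009, 0.2893]
eef_rot: [0.162, 0.987, -0.0, -0.0]
contact_force: [0.5, -0.2, 0.2]
grip_width: 0.0282
finger_force: 0.0
```

```bash
cat > go.py <<'E'
# report remaining shift in tool axes (units of 4cm) and turn (units .12 rad) to scale-frame target; yaw sign either way
import sys
from h import *
from rig import bot
from scipy.spatial.transform import Rotation as Ro
x,y,z=[float(a)/1e3 for a in sys.argv[1:4]]
p=np.load("p.npy"); s=bot.state(); Rt=Ro.from_quat(s["eef_rot"]); M=Rt.as_matrix()
t=w(p,[x,y,z])[0]
c,n=np.cos(p[2]),np.sin(p[2]); best=min((Rt.inv()*Ro.from_matrix(np.array([[k*n,k*c,0],[-k*c,k*n,0],[0,0,-1]]).T)).as_rotvec() if 0 else (Rt.inv()*Ro.from_matrix(np.column_stack([np.cross([k*c,k*n,0],[0,0,-1]),[k*c,k*n,0],[0,0,-1]]))).as_rotvec() for k in(1,-1)) if 0 else None
C=[(Rt.inv()*Ro.from_matrix(np.column_stack([np.cross([k*c,k*n,0],[0,0,-1]),[k*c,k*n,0],[0,0,-1]]))).as_rotvec() for k in(1,-1)]
best=min(C,key=np.linalg.norm)
d=s["tcp_pos"]-np.array([p[0],p[1],0]); print("t",s["time_s"],"scale-frame mm",np.round([(c*d[0]+n*d[1])*1e3,(-n*d[0]+c*d[1])*1e3,d[2]*1e3],1),"w",round(s["grip_width"]*1e3,1),"F",s["contact_force"].round(2))
print("shift units",(M.T@(t-s["tcp_pos"])/.04).round(3),"turn units",(best/.12).round(3),"q",s["q"].round(2))
print("tool y in scale",np.round([c*M[0,1]+n*M[1,1],-n*M[0,1]+c*M[1,1]],3),"tool x in scale",np.round([c*M[0,0]+n*M[1,0],-n*M[0,0]+c*M[1,0]],3))
E
sed -i '/if 0 else None/s/ best=min.*$//' go.py; python3 go.py -112.3 -40 100
```

```text
t 2.0167 scale-frame mm [ 29.7 251.9 289.3] w 28.2 F [ 0.46 -0.25  0.24]
shift units [-1.173 -8.029  4.734] turn units [-5.000e-03 -5.000e-03  8.112e+00] q [-0.17  0.42  0.19  1.55 -0.08  1.18  1.28]
tool y in scale [0.562 0.827] tool x in scale [-0.827  0.562]
```

```bash
python3 -m crank '[{"travel":[0,0,0],"angular":[0,0,1]},{"travel":[0,0,0],"angular":[0,0,1]},{"travel":[0,0,0],"angular":[0,0,1]},{"travel":[0,0,0],"angular":[0,0,1]},{"travel":[0,0,0],"angular":[0,0,1]},{"travel":[0,0,0],"angular":[0,0,1]},{"travel":[0,0,0],"angular":[0,0,1]},{"travel":[0,0,0],"angular":[0,0,1]},{"travel":[0,0,0],"angular":[0,0,0.11]}]'; python3 go.py -112.3 -40 150
```

```text
time_s: 2.77
tcp_pos: [0.5783, 0.0009, 0.2892]
eef_rot: [0.606, 0.795, -0.0, -0.0]
contact_force: [0.1, 0.8, 0.3]
grip_width: 0.0282
finger_force: 0.0
t 2.7667 scale-frame mm [ 30.1 253.6 289.2] w 28.2 F [0.08 0.81 0.3 ]
shift units [-7.352 -3.533  3.483] turn units [-0.009  0.    -0.027] q [-0.33  0.44  0.43  1.56 -0.19  1.18  0.4 ]
tool y in scale [ 1.    -0.003] tool x in scale [0.003 1.   ]
```

```bash
python3 -m crank '[{"travel":[-0.74,-0.35,0],"angular":[0,0,0]},{"travel":[-0.74,-0.35,0],"angular":[0,0,0]},{"travel":[-0.74,-0.35,0],"angular":[0,0,0]},{"travel":[-0.74,-0.35,0],"angular":[0,0,0]},{"travel":[-0.74,-0.35,0],"angular":[0,0,0]},{"travel":[-0.74,-0.35,0],"angular":[0,0,0]},{"travel":[-0.74,-0.35,0],"angular":[0,0,0]},{"travel":[-0.74,-0.35,0],"angular":[0,0,0]},{"travel":[-0.74,-0.35,0],"angular":[0,0,0]},{"travel":[0.05,-0.03,0],"angular":[0,0,0]}]'; python3 -m crank '[{"travel":[-0.74,0,0.5],"angular":[0,0,0]},{"travel":[0,0,0.9],"angular":[0,0,0]},{"travel":[0,0,0.9],"angular":[0,0,0]},{"travel":[0,0,0.9],"angular":[0,0,0]},{"travel":[0,0,0],"angular":[0,0,0]},{"travel":[0,0,0],"angular":[0,0,0]}]'; python3 go.py -112.3 -40 60
```

```text
time_s: 3.6
tcp_pos: [0.5236, -0.2967, 0.2896]
eef_rot: [0.608, 0.794, -0.003, 0.001]
contact_force: [-1.1, -0.3, 0.3]
grip_width: 0.0283
finger_force: 0.0
time_s: 4.1
tcp_pos: [0.534, -0.3155, 0.1604]
eef_rot: [0.604, 0.797, -0.0, -0.002]
contact_force: [1.0, -0.7, 1.1]
grip_width: 0.0282
finger_force: 0.0
t 4.1 scale-frame mm [-97.5 -39.3 160.4] w 28.2 F [ 1.02 -0.69  1.09]
shift units [-0.023 -0.362  2.512] turn units [-0.024 -0.025  0.016] q [ 0.24  0.63  0.42  1.62 -0.29  0.96  1.03]
tool y in scale [1.    0.002] tool x in scale [-0.002  1.   ]
```

```bash
python3 -m crank '[{"travel":[0,-0.37,0],"angular":[0,0,0]},{"travel":[0,0,0.8],"angular":[0,0,0]},{"travel":[0,0,0.8],"angular":[0,0,0]},{"travel":[0,0,0.75],"angular":[0,0,0]},{"travel":[0,0,0],"angular":[0,0,0]},{"travel":[0,0,0],"angular":[0,0,0]}]'; python3 go.py -112.3 -40 36
python3 - <<'E'
import cv2
from rig import imaging
im=[]
for n,(x,y) in(("scene",(300,170)),("top",(320,120))):
    a=cv2.cvtColor(imaging.camera(n),cv2.COLOR_RGB2BGR)[y:y+120,x:x+100]; im.append(cv2.resize(a,(400,480),interpolation=cv2.INTER_CUBIC))
cv2.imwrite("pics/a1.png",cv2.hconcat(im))
E
```

```text
time_s: 4.6
tcp_pos: [0.5217, -0.3209, 0.0691]
eef_rot: [0.604, 0.797, 0.0, 0.0]
contact_force: [0.8, -0.8, 1.2]
grip_width: 0.0282
finger_force: 0.0
t 4.6 scale-frame mm [-110.8  -41.2   69.1] w 28.2 F [ 0.84 -0.78  1.19]
shift units [ 0.031 -0.037  0.828] turn units [0.006 0.006 0.009] q [ 0.29  0.72  0.36  1.73 -0.35  0.75  1.1 ]
tool y in scale [1.    0.001] tool x in scale [-0.001  1.   ]
```

View pics/a1.png

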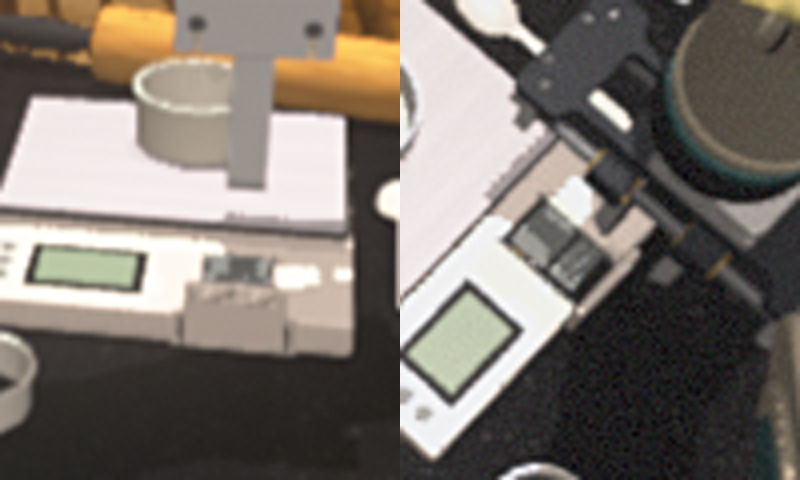

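Run:
```python
from h import *
from rig import bot
p=np.load("p.npy"); s=bot.state(); t=s["tcp_pos"]; c,n=np.cos(p[2]),np.sin(p[2])
P=lambda dx,dy:[t[0]+c*dx-n*dy,t[1]+s*0+n*dx+c*dy,t[2]] if 0 else [t[0]+c*dx-n*dy,t[1]+n*dx+c*dy,t[2]]
for dx in(-.0266,-.0141,.0141,.0266):
    print(dx,[((proj("scene",P(dx,dy))-[300,170]+.5)*4).round().tolist()[0]+((proj("top",P(dx,dy))-[320,120]+.5)*4+[400,0]).round().tolist()[0] for dy in(-.008,.008)])
```

```text
-0.0266 [[259.0, 264.0, 665.0, 283.0], [226.0, 261.0, 646.0, 303.0]]
-0.0141 [[260.0, 251.0, 648.0, 268.0], [227.0, 249.0, 629.0, 288.0]]
0.0141 [[262.0, 224.0, 609.0, 234.0], [230.0, 221.0, 590.0, 254.0]]
0.0266 [[263.0, 212.0, 592.0, 219.0], [231.0, 209.0, 573.0, 239.0]]
```

Run:
```python
from h import *
import cv2
from rig import imaging
im={n:cv2.cvtColor(imaging.camera(n),cv2.COLOR_RGB2BGR) for n in("scene","top")}
a=cv2.resize(im["scene"][120:240,330:405],(500,800),interpolation=cv2.INTER_CUBIC)[:600]
a=cv2.resize(im["scene"][140:240,335:400],(390,600),interpolation=cv2.INTER_CUBIC)
b=cv2.resize(im["top"][130:230,350:415],(390,600),interpolation=cv2.INTER_CUBIC)
cv2.imwrite("pics/a2.png",np.hstack([a,b]))
p=np.load("p.npy")
from scipy.optimize import least_squares
# outer tip of catching finger: scene (248,188)crop, top (672,283)crop
s=np.array([248,188])/4+[299.5,169.5]; t=np.array([272,280])/4+[319.5,119.5]
print(least_squares(lambda X:np.r_[proj("scene",X)[0]-s,proj("top",X)[0]-t],[.5,-.3,.1]).x)
```

```text
[ 0.49589957 -0.32825325  0.1114112 ]
```

View pics/a2.png

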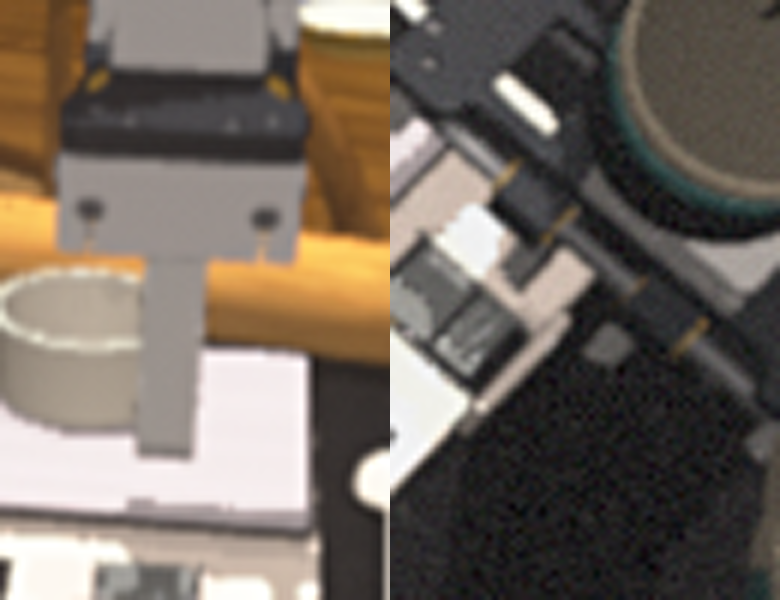

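The catching finger's tip is at about (362,216) in the scene view and (386,187) in the top view. That triangulates to (0.496,-0.328,0.111): xy agrees exactly with the TCP reading, but the height is about 40 mm more than reported. So I'll find the height by touch, in small steps while watching the force.

```bash
python3 -m crank '[{"travel":[0.03,-0.04,0.3],"angular":[0,0,0]},{"travel":[0,0,0.3],"angular":[0,0,0]},{"travel":[0,0,0],"angular":[0,0,0]},{"travel":[0,0,0],"angular":[0,0,0]},{"travel":[0,0,0],"angular":[0,0,0]}]'; python3 go.py -112.3 -40 36
python3 - <<'E'
import cv2
from rig import imaging
im=[]
for n,(x,y) in(("scene",(325,150)),("top",(340,130))):
    a=cv2.cvtColor(imaging.camera(n),cv2.COLOR_RGB2BGR)[y:y+120,x:x+80]; im.append(cv2.resize(a,(400,600),interpolation=cv2.INTER_CUBIC))
cv2.imwrite("pics/a3.png",cv2.hconcat(im))
E
```

```text
time_s: 5.22
tcp_pos: [0.5193, -0.3201, 0.0441]
eef_rot: [0.605, 0.796, 0.0, 0.0]
contact_force: [-0.3, -0.1, -0.5]
grip_width: 0.0281
finger_force: 0.0
t 5.2167 scale-frame mm [-112.9  -39.8   44.1] w 28.1 F [-0.26 -0.13 -0.49]
shift units [-0.006  0.014  0.203] turn units [0.003 0.004 0.001] q [ 0.3   0.75  0.35  1.75 -0.37  0.7   1.11]
tool y in scale [1. 0.] tool x in scale [-0.  1.]
```

View pics/a3.png

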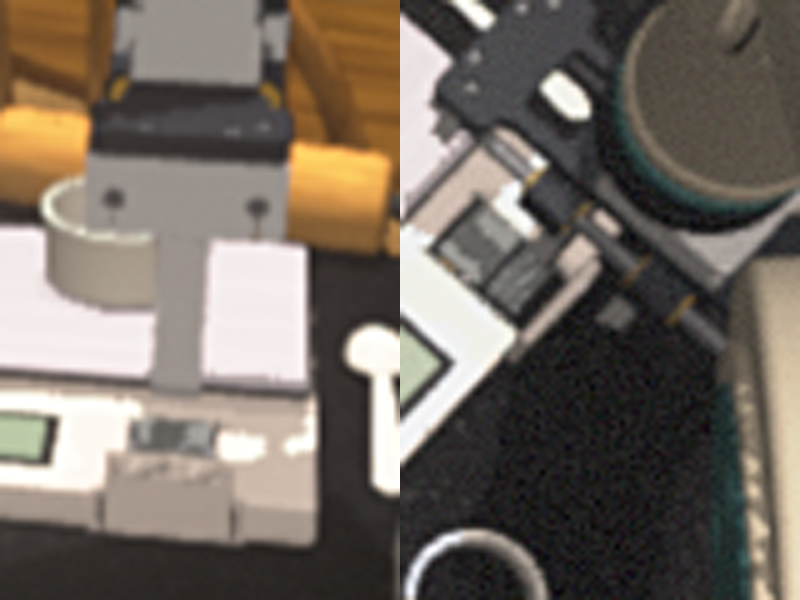

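The finger's visible tip, at (178,390) in the left crop, still looks well above the plate top at (165,460). I'll go on down by feel, and the position is safe in either case.

```bash
python3 -m crank '[{"travel":[0,0.015,0.14],"angular":[0,0,0]},{"travel":[0,0,0.13],"angular":[0,0,0]},{"travel":[0,0,0],"angular":[0,0,0]},{"travel":[0,0,0],"angular":[0,0,0]}]'; python3 -m crank '[{"travel":[0,0,0.03],"angular":[0,0,0]},{"travel":[0,0,0.02],"angular":[0,0,0]},{"travel":[0,0,0.02],"angular":[0,0,0]},{"travel":[0,0,0],"angular":[0,0,0]},{"travel":[0,0,0],"angular":[0,0,0]}]'; python3 go.py -112.3 -40 26
```

```text
time_s: 5.65
tcp_pos: [0.5191, -0.3193, 0.0322]
eef_rot: [0.605, 0.796, -0.0, -0.001]
contact_force: [0.1, -0.3, 0.2]
grip_width: 0.0281
finger_force: 0.0
time_s: 6.07
tcp_pos: [0.5195, -0.3196, 0.0301]
eef_rot: [0.605, 0.796, -0.0, -0.0]
contact_force: [0.6, -0.1, -0.1]
grip_width: 0.0285
finger_force: 0.0
t 6.0667 scale-frame mm [-112.6  -39.4   30.1] w 28.5 F [ 0.58 -0.15 -0.07]
shift units [-0.016  0.006  0.101] turn units [-0.    -0.     0.001] q [ 0.3   0.77  0.33  1.76 -0.38  0.68  1.12]
tool y in scale [1. 0.] tool x in scale [-0.  1.]
```

```bash
for i in 1; do python3 -m crank '[{"travel":[0,0,0.03],"angular":[0,0,0]},{"travel":[0,0,0.02],"angular":[0,0,0]},{"travel":[0,0,0],"angular":[0,0,0]}]'; done; python3 -m crank '[{"travel":[0,0,0.03],"angular":[0,0,0]},{"travel":[0,0,0.02],"angular":[0,0,0]},{"travel":[0,0,0],"angular":[0,0,0]}]' | grep -E 'tcp|force'
```

```text
time_s: 6.32
tcp_pos: [0.5194, -0.3195, 0.0279]
eef_rot: [0.605, 0.796, -0.0, -0.0]
contact_force: [0.3, -0.1, -0.2]
grip_width: 0.0284
finger_force: 0.0
tcp_pos: [0.5194, -0.3195, 0.0258]
contact_force: [-0.5, -0.5, 0.4]
finger_force: 0.0
```

No contact at 25.8, so the pictures were right: the real tip is about 42 mm above the reading, and I expect the key near a reading of -11. I'll keep going down.

```bash
python3 -m crank '[{"travel":[0,0,0.12],"angular":[0,0,0]},{"travel":[0,0,0.12],"angular":[0,0,0]},{"travel":[0,0,0],"angular":[0,0,0]}]'|grep -E 'tcp|act'; python3 -m crank '[{"travel":[0,0,0.12],"angular":[0,0,0]},{"travel":[0,0,0.12],"angular":[0,0,0]},{"travel":[0,0,0],"angular":[0,0,0]},{"travel":[0,0,0],"angular":[0,0,0]}]'|grep -E 'tcp|act'; python3 go.py -112.3 -40 0
python3 - <<'E'
import cv2
from rig import imaging
im=[]
for n,(x,y) in(("scene",(325,170)),("top",(350,150))):
    a=cv2.cvtColor(imaging.camera(n),cv2.COLOR_RGB2BGR)[y:y+100,x:x+66]; im.append(cv2.resize(a,(396,600),interpolation=cv2.INTER_CUBIC))
cv2.imwrite("pics/a4.png",cv2.hconcat(im))
E
```

```text
tcp_pos: [0.5188, -0.319, 0.0153]
contact_force: [0.0, 0.4, -1.0]
tcp_pos: [0.5192, -0.3194, 0.0064]
contact_force: [-0.1, -0.4, 0.9]
t 7.15 scale-frame mm [-112.8  -39.1    6.4] w 28.4 F [-0.05 -0.36  0.9 ]
shift units [-0.022  0.013  0.159] turn units [-0.005 -0.005  0.   ] q [ 0.31  0.81  0.32  1.77 -0.39  0.63  1.13]
tool y in scale [1. 0.] tool x in scale [-0.  1.]
```

View pics/a4.png

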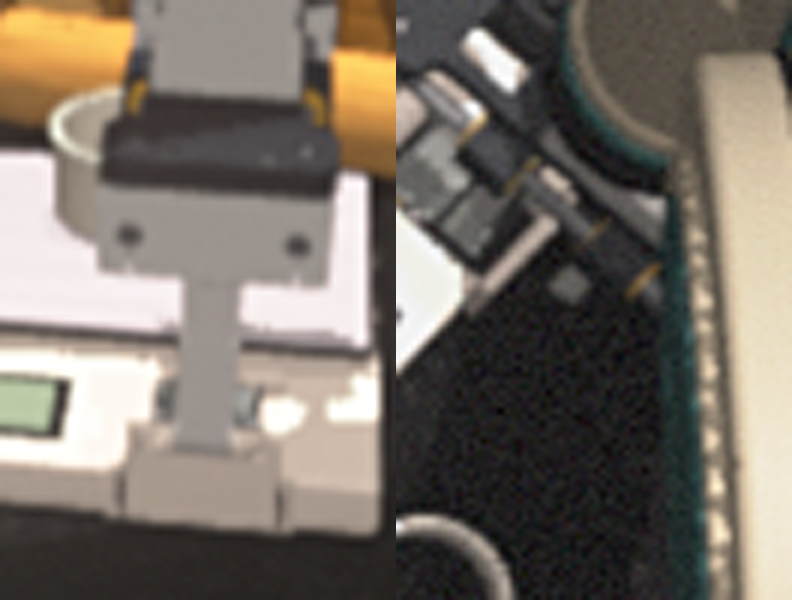

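Tip (205,448) in the left crop puts it at about z 47, just above the plate top; in the right crop the catching finger (570,285) stands clear in front of the plate edge (515,265). I'll go on down to touch.

```bash
python3 -m crank '[{"travel":[-0.02,0.01,0.1],"angular":[0,0,0]},{"travel":[0,0,0.1],"angular":[0,0,0]},{"travel":[0,0,0.1],"angular":[0,0,0]},{"travel":[0,0,0],"angular":[0,0,0]},{"travel":[0,0,0],"angular":[0,0,0]}]'|grep -E 'tcp|act'; python3 -m crank '[{"travel":[0,0,0.03],"angular":[0,0,0]},{"travel":[0,0,0.03],"angular":[0,0,0]},{"travel":[0,0,0],"angular":[0,0,0]}]'|grep -E 'tcp|act';  python3 -m crank '[{"travel":[0,0,0.03],"angular":[0,0,0]},{"travel":[0,0,0],"angular":[0,0,0]},{"travel":[0,0,0],"angular":[0,0,0]}]'|grep -E 'tcp|act'; python3 go.py -112.3 -40 -14
```

```text
tcp_pos: [0.52, -0.3202, -0.0054]
contact_force: [-0.2, -0.8, 0.2]
tcp_pos: [0.5196, -0.3204, -0.0076]
contact_force: [-2.0, -0.2, 3.2]
tcp_pos: [0.5194, -0.3205, -0.0088]
contact_force: [-3.1, -0.4, 2.5]
t 8.1667 scale-frame mm [-112.9  -40.2   -8.8] w 28.0 F [-3.14 -0.36  2.5 ]
shift units [0.004 0.016 0.129] turn units [-0.008 -0.002 -0.002] q [ 0.32  0.83  0.3   1.77 -0.4   0.6   1.14]
tool y in scale [ 1. -0.] tool x in scale [0. 1.]
```

Contact: 2.5 N up and about 3 N outward. The pack may already have popped onto the finger, so I'll check the plate's position by its brightness profile.

```bash
cat > prof.py <<'E'
import cv2
from h import *
from rig import imaging
p=np.load("p.npy")
now={n:cv2.cvtColor(imaging.camera(n),cv2.COLOR_RGB2BGR) for n in("top","scene")}
xs=np.arange(-170,-99,4)
print("x   ",*xs)
for y in(-18,-22,-60):
    for nm,im in(("old",cv2.imread("pics/top0.png")),("now",now["top"])):
        q=proj("top",w(p,[[x/1e3,y/1e3,.042] for x in xs])).astype(np.float32)
        print(y,nm,*cv2.remap(cv2.cvtColor(im,cv2.COLOR_BGR2GRAY),q[None],None,cv2.INTER_LINEAR)[0])
E
python3 prof.py
```

```text
x    -170 -166 -162 -158 -154 -150 -146 -142 -138 -134 -130 -126 -122 -118 -114 -110 -106 -102
-18 old 46 42 38 34 40 37 42 38 38 38 42 45 36 65 247 194 87 73
-18 now 31 27 24 28 28 28 29 26 29 31 35 32 26 41 124 156 58 56
-22 old 43 34 36 43 45 40 40 43 35 38 41 47 41 69 245 182 51 90
-22 now 30 27 26 32 31 30 29 28 23 27 27 29 29 39 131 159 54 65
-60 old 46 38 53 44 37 39 47 43 44 41 46 38 32 61 241 229 240 241
-60 now 86 51 35 41 59 49 45 44 48 43 49 37 26 29 110 145 145 151
```

The plate is still at about -112, so the pack is latched. The sideways force suggests the key finger's back edge is rubbing behind the pad. I'll lift 3 mm, go 2.5 mm outward, close to about 26 mm and press again.

```bash
python3 -m crank '[{"travel":[0,0,-0.1],"angular":[0,0,0]},{"travel":[0,-0.06,0],"angular":[0,0,0]},{"travel":[0,0,0],"angular":[0,0,0]},{"travel":[0,0,0],"angular":[0,0,0]},{"travel":[0,0,0],"angular":[0,0,0]}]' -0.45 60|grep -E 'tcp|act'; python3 go.py -115 -40 -14;  python3 -m crank '[{"travel":[0,0,0.04],"angular":[0,0,0]},{"travel":[0,0,0.03],"angular":[0,0,0]},{"travel":[0,0,0],"angular":[0,0,0]},{"travel":[0,0,0],"angular":[0,0,0]}]'|grep -E 'tcp|act';  python3 -m crank '[{"travel":[0,0,0.03],"angular":[0,0,0]},{"travel":[0,0,0],"angular":[0,0,0]},{"travel":[0,0,0],"angular":[0,0,0]}]'|grep -E 'tcp|act'; python3 go.py -115 -40 -14
```

```text
tcp_pos: [0.5181, -0.3207, -0.0048]
contact_force: [-0.1, 0.5, 1.0]
t 8.6833 scale-frame mm [-114.2  -40.    -4.8] w 25.5 F [-0.1   0.51  0.96]
shift units [-0.    -0.019  0.229] turn units [ 0.003 -0.001  0.003] q [ 0.32  0.82  0.31  1.77 -0.4   0.61  1.14]
tool y in scale [1. 0.] tool x in scale [-0.  1.]
tcp_pos: [0.5179, -0.3209, -0.0075]
contact_force: [0.3, -0.5, 1.4]
tcp_pos: [0.5177, -0.321, -0.0088]
contact_force: [0.1, -0.8, 1.2]
t 9.2667 scale-frame mm [-114.7  -40.2   -8.8] w 25.7 F [ 0.12 -0.78  1.19]
shift units [ 0.005 -0.008  0.131] turn units [-0.001 -0.     0.   ] q [ 0.32  0.83  0.3   1.77 -0.4   0.6   1.14]
tool y in scale [1. 0.] tool x in scale [-0.  1.]
```

The sideways force is gone. I'll press in 1 mm steps.

```bash
python3 -m crank '[{"travel":[0,0,0.03],"angular":[0,0,0]},{"travel":[0,0,0],"angular":[0,0,0]},{"travel":[0,0,0],"angular":[0,0,0]}]'|grep -E 'tcp|act';  python3 -m crank '[{"travel":[0,0,0.03],"angular":[0,0,0]},{"travel":[0,0,0],"angular":[0,0,0]},{"travel":[0,0,0],"angular":[0,0,0]}]'|grep -E 'tcp|act'; python3 go.py -115 -40 -14
```

```text
tcp_pos: [0.5168, -0.3211, -0.0102]
contact_force: [-2.1, -0.2, 1.0]
tcp_pos: [0.5168, -0.3211, -0.0114]
contact_force: [-2.5, -1.6, 0.8]
t 9.7667 scale-frame mm [-115.6  -40.1  -11.4] w 26.0 F [-2.5  -1.63  0.85]
shift units [0.002 0.015 0.064] turn units [-0.012 -0.004 -0.003] q [ 0.33  0.83  0.3   1.78 -0.4   0.6   1.14]
tool y in scale [ 1. -0.] tool x in scale [0. 1.]
```

```bash
python3 prof.py; python3 go.py -115 -40 -14
```

```text
x    -170 -166 -162 -158 -154 -150 -146 -142 -138 -134 -130 -126 -122 -118 -114 -110 -106 -102
-18 old 46 42 38 34 40 37 42 38 38 38 42 45 36 65 247 194 87 73
-18 now 34 29 22 24 30 27 32 31 28 27 130 158 51 36 39 50 53 59
-22 old 43 34 36 43 45 40 40 43 35 38 41 47 41 69 245 182 51 90
-22 now 30 23 34 35 35 24 29 22 23 27 130 156 54 41 41 40 37 74
-60 old 46 38 53 44 37 39 47 43 44 41 46 38 32 61 241 229 240 241
-60 now 38 39 44 39 58 44 35 39 43 38 82 117 39 29 31 80 124 74
t 9.8667 scale-frame mm [-115.5  -40.1  -11.4] w 25.8 F [-4.31 -0.9   1.1 ]
shift units [0.003 0.013 0.065] turn units [-0.011 -0.004 -0.002] q [ 0.33  0.83  0.3   1.78 -0.4   0.6   1.14]
tool y in scale [ 1. -0.] tool x in scale [0. 1.]
```

The pack popped about 15 mm (plate front at about -131) and is held by the finger with about 3 N. I'll press the key 1.5 mm more and hold, to be sure of contact on both.

```bash
python3 -m crank '[{"travel":[0,0,0.03],"angular":[0,0,0]},{"travel":[0,0,0.015],"angular":[0,0,0]},{"travel":[0,0,0],"angular":[0,0,0]},{"travel":[0,0,0],"angular":[0,0,0]},{"travel":[0,0,0],"angular":[0,0,0]},{"travel":[0,0,0],"angular":[0,0,0]}]'|grep -E 'tcp|act|width'; python3 -m crank '[{"travel":[0,0,0],"angular":[0,0,0]},{"travel":[0,0,0],"angular":[0,0,0]},{"travel":[0,0,0],"angular":[0,0,0]}]'|grep -E 'tcp|act|width'; python3 go.py -115 -40 -14
```

```text
tcp_pos: [0.5169, -0.3212, -0.0126]
contact_force: [-4.9, -1.5, 6.5]
grip_width: 0.0259
tcp_pos: [0.517, -0.3212, -0.0126]
contact_force: [-5.7, -1.4, 6.1]
grip_width: 0.0256
t 10.6167 scale-frame mm [-115.4  -40.2  -12.6] w 25.6 F [-5.72 -1.36  6.08]
shift units [0.005 0.011 0.035] turn units [-0.007 -0.003 -0.003] q [ 0.33  0.83  0.3   1.78 -0.4   0.59  1.14]
tool y in scale [ 1. -0.] tool x in scale [0. 1.]
```

Step 2 held (about 6 N on the key, pack against the finger). Next I'll lift 4.5 mm gently and ease the pack outward slowly.

```bash
python3 -m crank '[{"travel":[0,0,-0.02],"angular":[0,0,0]},{"travel":[0,0,-0.02],"angular":[0,0,0]},{"travel":[0,0,-0.02],"angular":[0,0,0]},{"travel":[0,0,-0.02],"angular":[0,0,0]},{"travel":[0,0,-0.02],"angular":[0,0,0]},{"travel":[0,0,-0.02],"angular":[0,0,0]},{"travel":[0,0,0],"angular":[0,0,0]}]'|grep -E 'tcp|act|width'
python3 -m crank '[{"travel":[0,-0.025,0],"angular":[0,0,0]},{"travel":[0,-0.025,0],"angular":[0,0,0]},{"travel":[0,-0.025,0],"angular":[0,0,0]},{"travel":[0,-0.025,0],"angular":[0,0,0]},{"travel":[0,-0.025,0],"angular":[0,0,0]},{"travel":[0,-0.025,0],"angular":[0,0,0]},{"travel":[0,-0.025,0],"angular":[0,0,0]},{"travel":[0,-0.025,0],"angular":[0,0,0]},{"travel":[0,0,0],"angular":[0,0,0]},{"travel":[0,0,0],"angular":[0,0,0]}]'|grep -E 'tcp|act|width'; python3 go.py -137 -40 -8; python3 prof.py
```

```text
tcp_pos: [0.5181, -0.3207, -0.0082]
contact_force: [-2.5, -0.7, -1.3]
grip_width: 0.0257
tcp_pos: [0.5098, -0.3232, -0.0081]
contact_force: [-1.8, -0.4, -0.8]
grip_width: 0.0258
t 12.0333 scale-frame mm [-122.9  -40.2   -8.1] w 25.8 F [-1.79 -0.41 -0.79]
shift units [ 0.005 -0.353 -0.003] turn units [-0.003 -0.001 -0.001] q [ 0.33  0.82  0.3   1.79 -0.4   0.59  1.15]
tool y in scale [ 1. -0.] tool x in scale [0. 1.]
x    -170 -166 -162 -158 -154 -150 -146 -142 -138 -134 -130 -126 -122 -118 -114 -110 -106 -102
-18 old 46 42 38 34 40 37 42 38 38 38 42 45 36 65 247 194 87 73
-18 now 33 25 22 24 29 24 26 26 94 168 86 34 37 40 40 44 54 58
-22 old 43 34 36 43 45 40 40 43 35 38 41 47 41 69 245 182 51 90
-22 now 27 23 18 29 34 25 25 24 105 171 83 36 35 37 37 38 32 72
-60 old 46 38 53 44 37 39 47 43 44 41 46 38 32 61 241 229 240 241
-60 now 31 38 57 44 47 45 42 45 86 147 87 27 31 27 26 47 56 44
```

```bash
python3 -m crank '[{"travel":[0,-0.025,0],"angular":[0,0,0]},{"travel":[0,-0.025,0],"angular":[0,0,0]},{"travel":[0,-0.025,0],"angular":[0,0,0]},{"travel":[0,-0.025,0],"angular":[0,0,0]},{"travel":[0,-0.025,0],"angular":[0,0,0]},{"travel":[0,-0.025,0],"angular":[0,0,0]},{"travel":[0,-0.025,0],"angular":[0,0,0]},{"travel":[0,-0.025,0],"angular":[0,0,0]},{"travel":[0,-0.025,0],"angular":[0,0,0]},{"travel":[0,0,0],"angular":[0,0,0]}]'|grep -E 'tcp|act|width'; python3 -m crank '[{"travel":[0,-0.02,0],"angular":[0,0,0]},{"travel":[0,-0.02,0],"angular":[0,0,0]},{"travel":[0,-0.02,0],"angular":[0,0,0]},{"travel":[0,-0.02,0],"angular":[0,0,0]},{"travel":[0,-0.02,0],"angular":[0,0,0]},{"travel":[0,-0.02,0],"angular":[0,0,0]},{"travel":[0,-0.02,0],"angular":[0,0,0]},{"travel":[0,0,0],"angular":[0,0,0]}]'|grep -E 'tcp|act|width'; python3 go.py -140 -40 -8; python3 prof.py
```

```text
tcp_pos: [0.5012, -0.3256, -0.0081]
contact_force: [-2.5, -0.1, -1.0]
grip_width: 0.0257
tcp_pos: [0.496, -0.3271, -0.0081]
contact_force: [0.2, 0.2, 0.0]
grip_width: 0.0259
t 13.6333 scale-frame mm [-137.2  -40.3   -8.1] w 25.9 F [0.23 0.21 0.05]
shift units [ 0.007 -0.069 -0.002] turn units [ 0.001  0.001 -0.001] q [ 0.35  0.81  0.29  1.82 -0.4   0.57  1.17]
tool y in scale [ 1. -0.] tool x in scale [0. 1.]
x    -170 -166 -162 -158 -154 -150 -146 -142 -138 -134 -130 -126 -122 -118 -114 -110 -106 -102
-18 old 46 42 38 34 40 37 42 38 38 38 42 45 36 65 247 194 87 73
-18 now 29 27 27 28 26 135 146 45 41 36 37 37 40 37 47 57 68 113
-22 old 43 34 36 43 45 40 40 43 35 38 41 47 41 69 245 182 51 90
-22 now 31 24 32 18 31 138 147 37 36 41 32 41 40 39 46 46 41 79
-60 old 46 38 53 44 37 39 47 43 44 41 46 38 32 61 241 229 240 241
-60 now 43 45 49 45 58 123 140 39 34 30 30 38 57 45 50 51 49 43
```

The spring is spent (force back to 0) and the plate front is at about -151.5. I'll back off 5 mm in front, then lift away.

```bash
python3 -m crank '[{"travel":[0,-0.06,0],"angular":[0,0,0]},{"travel":[0,-0.06,0],"angular":[0,0,0]},{"travel":[0,0,0],"angular":[0,0,0]},{"travel":[0,0,-0.3],"angular":[0,0,0]},{"travel":[0,0,-0.6],"angular":[0,0,0]},{"travel":[0,0,-0.8],"angular":[0,0,0]},{"travel":[0,0,-0.8],"angular":[0,0,0]},{"travel":[0,0,-0.8],"angular":[0,0,0]},{"travel":[0,0,0],"angular":[0,0,0]},{"travel":[0,0,0],"angular":[0,0,0]}]'; python3 prof.py
python3 - <<'E'
import cv2
from rig import imaging
im=[]
for n,(x,y) in(("scene",(280,170)),("top",(290,120))):
    a=cv2.cvtColor(imaging.camera(n),cv2.COLOR_RGB2BGR)[y:y+120,x:x+140]; im.append(cv2.resize(a,(400,343),interpolation=cv2.INTER_CUBIC))
cv2.imwrite("pics/end.png",cv2.hconcat(im))
E
```

```text
time_s: 14.57
tcp_pos: [0.4928, -0.3292, 0.1266]
eef_rot: [0.605, 0.796, 0.0, 0.002]
contact_force: [0.1, 0.9, -0.5]
grip_width: 0.0259
finger_force: 0.0
x    -170 -166 -162 -158 -154 -150 -146 -142 -138 -134 -130 -126 -122 -118 -114 -110 -106 -102
-18 old 46 42 38 34 40 37 42 38 38 38 42 45 36 65 247 194 87 73
-18 now 28 29 27 28 25 134 166 41 45 58 63 60 60 49 50 70 89 143
-22 old 43 34 36 43 45 40 40 43 35 38 41 47 41 69 245 182 51 90
-22 now 32 25 29 19 36 139 145 41 44 57 63 61 57 55 54 54 46 99
-60 old 46 38 53 44 37 39 47 43 44 41 46 38 32 61 241 229 240 241
-60 now 31 32 33 34 32 138 154 43 31 19 30 28 27 28 25 167 246 242
```

View pics/end.png

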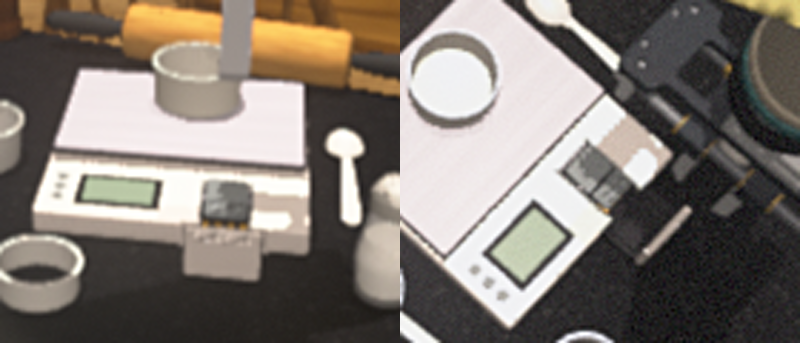

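The picture shows the pack standing straight in its bay, about 36 mm out (plate at (222,250) left, (665,235) right). The key is free, the gripper is clear above, and the ramekin, spoon, salt and cutter are untouched. I'm handing in.

```bash
python3 -c "
from rig import job
print(job.close_job())"
```

```text
the job is handed in; nothing more can be done
None
```

The pack is released, stopped about 15 mm out and eased to the end of the spring; it now stands straight in its bay about 36 mm out, with the key let go, the gripper clear and the job handed in (no verdict was returned).

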